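Trip the melter's drip-tray catch with the release pin

ROBOT

A 7-joint arm with a two-finger parallel gripper is mounted at the origin on a cart in front of the work surface, level with it; the furniture and walls round the work are solid. World frame = base frame: x ahead of the robot, y to its left, z up, the work surface at z = 0. Lengths are in m, angles in rad, forces in N, time in s.
With the tool pointing down it reaches from about 0.425 to 0.875 m from the base axis. Payload 8.4 kg.
Tool frame: the origin (TCP) lies between the finger pads; the fingertips stand robot.nose_length ahead of it and the grasp point (between the pads) lies 5 mm behind it (robot.nose_length is the distance from the TCP to the fingertips, in m); x points along the fingers, z is the direction in which the jaws open and shut, and the axes are right-handed (so a half turn about x gives the same grasp; the last joint's range is limited). The gripper opens to 87 mm and grips with 3 to 60 N. Pads are 19 mm wide; open, the fingers measure 117 mm over their backs; the gripper's body (75 mm by 190 mm) begins 51 mm behind the grasp point.
Start: joints at [-1.252, 0.333, 0.04, 1.465, -0.013, 1.343, -0.059], TCP at [0.264, 0.594, 0.237] pointing down, gripper open.
Joint ranges: [-2.58, 2.58], [-0.38, 2.09], [-1.3, 1.39], [0.25, 2.4], [-1.5, 4.64], [0.08, 2.09], [-2.65, 2.65]. Speed limits (rad/s): [2.22, 2.22, 2.79, 2.79, 3.14, 3.14, 3.14].

INTERFACE

Orientations are given as a unit quaternion [w, x, y, z].
In Python, from station import robot gives the robot as it stands.
- The arm moves only by the tool servo_tool, never from a script. Its argument "deltas" is a list of rows, each a list of 7 numbers: the shift along the tool's x, y, z in cm, then the turn, a rotation vector about the tool's x, y, z in rad, then the closure, from -1 (fully open) to 1 (shut), so that 0 is half open. In form: [[x, y, z, ax, ay, az, gripper], ...]. A call has 1 to 5 rows; each row is the pose to reach, as a shift and turn from the pose commanded when the call began, along the tool's axes at that moment; what a row does not reach only later rows make up. A row lasts 1/12 s, in which the tool goes at most 41.7 mm and 7.16 degrees, less where a joint would pass 70% of its speed; a pose out of reach is approached as far as the arm can. A call with a gripper value outside its range is refused whole. The fingers move at their own pace and stop on an object; "grip_force" is the grip in N (left out, the last holds). Time passes only in rows, so rows that repeat a pose let the fingers close. It gives the time, the measured TCP pose, the force and the opening at its end, in the units of the state.
- robot.read_state(): the state, without advancing time (a new reading comes with each control period).
- robot.get_image(name): name is "side" or "top" or "wrist"; returns a dict with "pixels" (480x640x3 uint8, blue, green, red), "z_map" (480x640 float32, m along the optical axis (not along the pixel's ray), 0 where there is no reading), "K" (3x3 intrinsics, pixels), "k1" (the pictures are not rectified: a ray, as slopes to the right and down, at radius r is drawn at 1 + k1 r^2 times it, then the intrinsics apply), "cam_to_world" (4x4, takes a point from camera to world coordinates); the wrist camera has in their place "hand_eye" (4x4, takes a point from camera to tool coordinates, whose origin is the TCP and whose axes are the tool frame's). Camera axes: x right, y up, looking along -z (the intrinsics and any distortion apply to the point x, -y, -z); pixel columns grow to the right and rows downward; lengths in m; the calibration is good to about 2 mm. A picture is of the moment at which its call begins: read the wrist's pose just before it.
- robot.hand_in(): hands the job in, once; it reports no verdict.
The state is a dict: "clock": time; "joints": joint angles; "joint_vel": joint speeds; "tau": joint torques, N m; "tool_pos": TCP position; "eef_rot": TCP orientation; "contact_force": force on the tool from outside, world axes, zero at the start; "torque": the same for the moment, N m; "opening": opening from 0.0 (shut) to 1.0 (fully open).
Only numpy, scipy, OpenCV 4.12 (cv2) and the standard library are available. Lean on these libraries where they do the work, as an engineer would, in place of code of your own. Each camera call takes 0.05 s, during which the arm holds its last target.

TASK

The drip tray under the chocolate melter needs emptying, but its spring catch can only be reached through the small service slot in the deck. Take the release pin from its stand, put it down the slot, feel along the inner skin for the hole that leads to the catch, and press the catch gently, no harder than its spring needs, until the tray springs fully out. Then stand the pin back fully home in its stand, and leave everything else as it is.

Things in the scene. Friction and masses are not known exactly. Their poses are not given: they have to be found in the camera images.
- pin_handle (a point): Centre of the release pin's handle; the pin stands upright in its stand. Black square handle 16 x 16 x 44 mm, flat sides along this frame's x and y (can be pinched at four yaws); below it a steel flange 26 mm wide, 4 mm thick, then a steel shank 5 mm thick, 62 mm long, round-ended. z points from tip to handle. About 70 g.
- pin_tip (a point): The round tip of the release pin, 88 mm below the centre of its handle.
- stand_mouth (a point): Centre of the mouth of the fixed pin stand, 74 mm above the table: round steel foot 72 mm wide, upright aluminium tube 24 mm thick, flared to 32 mm at the top, z up. Upright bore 9 mm wide with a funnel mouth. The pin is home when its flange lies on the tube's rim, its tip 62 mm below this point.
- hole_mouth (a point): Centre of the service slot, at the top of its black bushing plate (26 x 46 mm) in the melter's deck, 118 mm above the table, 3 mm proud of the deck. The upright slot is 10 mm wide along this frame's x and 27 mm long along its y, 10 mm deep, its edges chamfered 2 mm; below it the housing is hollow down to the inner skin. Axes as the melter's, z up.
- melter: Fixed steel chocolate melter, 170 (x) x 200 (y) x 115 mm high, origin under its middle, front to -x; lid knob to 150 mm. A rigid inner skin lies 20 mm below hole_mouth, with a hole 10 (x) x 9 (y) mm, centred anywhere within 10 mm of the slot's middle along y. In it, 24 to 34 mm below hole_mouth, is the catch: pushes back 5.5 N, plus 0.65 N per mm; frees the tray 5 to 6 mm down, hard stop at 9 mm (11.5 N).
- drip_tray (a joint): Slide of the drip tray in the foot of the melter's front: 0 = shut and held by the catch; its own spring drives it out to 0.045 m (stop) when the catch is pressed. It cannot be pulled while caught. Place and depth of hole and catch differ on every machine. The pin must never press on the melter or its insides with more than 25 N.
- tray_pull (a point): Middle of the wire pull on the front of the drip tray, 32 mm above the table.
- timer: Bystander: wind-up kitchen timer with a domed knob, 62 mm wide, 48 mm high; origin at the centre of its underside.
- thermometer: Bystander: dial probe thermometer lying on the table, 158 mm long, dial 45 mm wide, 11 mm high; origin in the middle of its underside.
- scraper: Bystander: bench scraper lying flat, 124 x 154 x 24 mm; origin at the centre of its underside.
- bark: Bystander: a loose piece of dark chocolate bark, 50 x 47 x 12 mm; origin at the centre of its underside.
Things that resemble listed ones, but are neither listed nor needed, are in the scene too. There is more than one size of the part that bears pin_handle; the job needs the smallest.

How it is judged:
On the way, in this order (a step that is already met when the one before it is completed fails the run):
1. the pin is lifted clear of its stand with the tray still shut (z of pin_tip in the frame of stand_mouth above 0.005 m and value of joint drip_tray below 0.003 m), for 0.1 s.
2. the tray has sprung fully out while the pin is down the service slot (value of joint drip_tray above 0.035 m and z of pin_tip in the frame of hole_mouth below -0.012 m and horizontal distance between pin_tip and hole_mouth below 0.016 m), for 0.02 s.
At the end, for the whole second after the job is handed in: The drip tray stands out of the melter by more than 35 mm (its stop is at 45 mm), and the release pin is released, at rest and upright (within 7 degrees) in its stand, its flange within 4 mm of the rim (value of joint drip_tray above 0.035 m and horizontal distance between pin_tip and stand_mouth below 0.008 m and z of pin_tip in the frame of stand_mouth below -0.058 m and angle between pin_tip's own z axis and vertical below 0.12 rad and linear speed of release_pin below 0.02 m/s); the robot touches nothing.
It fails at once if the pin is pressed on the melter or its catch with more than 25 N (contact force between release_pin and melter above 25 N).
It fails at once if a bystander is moved by more than 20 mm (distance of any of timer, bark, thermometer, scraper from where it was at the start of the episode above 0.02 m).
It also fails if it takes over 67 s, if anything falls off the work surface, if the arm or the gripper's body presses on something with over 40 N, if the wrist force passes 120 N, or if a joint passes its speed limit or range.

## Working session

There is one attempt and no reset: what is moved stays moved. The work goes in short steps, Python scripts to look and compute and a tool call to move; the robot and the scene stay as the last step left them, time stands still between calls to the robot, and variables do not carry over. Pictures are saved under pics/ and viewed, and the job is handed in when it is done.

Besides the shell and the picture viewer there is one more tool, called after "Call:" as a command line: name --pt "numbers of a row" for each row, then --argument value for the rest. servo_tool: Moves the arm, as the interface text tells. Its arguments: {"type":"object","properties":{"deltas":{"type":"array","items":{"type":"array","items":{"type":"number"}}},"grip_force":{"type":"number"}},"required":["deltas"]}

```bash
mkdir -p pics; ls; cat > h.py <<'E'
import numpy as np, cv2
from station import robot
from scipy.spatial.transform import Rotation as R
def tool():
    s=robot.read_state(); q=s["eef_rot"]
    T=np.eye(4);T[:3,:3]=R.from_quat([q[1],q[2],q[3],q[0]]).as_matrix();T[:3,3]=s["tool_pos"];return T,s
def snap(n,f):
    T,s=tool(); im=robot.get_image(n)
    C=im["cam_to_world"] if "cam_to_world" in im else T@im["hand_eye"]
    np.savez("pics/"+f+".npz",p=im["pixels"],z=im["z_map"],K=im["K"],k1=im["k1"],C=C)
    cv2.imwrite("pics/"+f+".png",im["pixels"]); return load(f)
def load(f):
    d=np.load("pics/"+f+".npz"); return {k:d[k] for k in d}
def ray(d,u,v):
    K=d["K"];k1=float(d["k1"])
    p=cv2.undistortPoints(np.array([[[u,v]]],float),K,np.array([k1,0,0,0,0.])).ravel()
    r=d["C"][:3,:3]@np.array([p[0],-p[1],-1]); return d["C"][:3,3],r
def onz(d,u,v,z):
    o,r=ray(d,u,v); return o+r*(z-o[2])/r[2]
def pt(d,u,v):
    o,r=ray(d,u,v); return o+r*d["z"][int(round(v)),int(round(u))]
def proj(d,P):
    q=np.linalg.inv(d["C"])@np.r_[P,1]; x,y=q[0]/-q[2],-q[1]/-q[2]; f=1+float(d["k1"])*(x*x+y*y)
    return d["K"]@np.array([x*f,y*f,1])
E
python3 - <<'E'
from h import *
for n in("side","top","wrist"):
    d=snap(n,n+"0"); print(n,d["K"].tolist(),d["k1"],d["C"].round(3).tolist())
print(robot.read_state(), robot.nose_length)
E
```

```text
pics
side [[602.1730205566711, 0.0, 317.6767122284847], [0.0, 602.1730205566711, 247.62124601007366], [0.0, 0.0, 1.0]] -0.10652287119595419 [[0.952, 0.201, -0.23, 0.242], [-0.305, 0.573, -0.761, -0.835], [-0.021, 0.794, 0.607, 0.8], [0.0, 0.0, 0.0, 1.0]]
top [[561.0926826178095, 0.0, 318.4396876861536], [0.0, 561.0926826178095, 243.29655139572182], [0.0, 0.0, 1.0]] -0.08134267502125887 [[-0.003, 0.991, -0.132, 0.314], [-1.0, -0.006, -0.017, 0.024], [-0.018, 0.131, 0.991, 1.234], [0.0, 0.0, 0.0, 1.0]]
wrist [[421.0635005569957, 0.0, 318.93670074976023], [0.0, 421.0635005569957, 232.13159440504492], [0.0, 0.0, 1.0]] -0.02810992638271481 [[0.405, -0.885, -0.23, 0.201], [0.914, 0.392, 0.101, 0.622], [0.0, -0.251, 0.968, 0.386], [0.0, 0.0, 0.0, 1.0]]
{'clock': 0.15, 'joints': array([-1.25223502,  0.33374079,  0.03985436,  1.46604959, -0.01339037,
        1.34329904, -0.05847235]), 'joint_vel': array([-6.69796846e-05, -3.39556553e-03,  4.46474468e-04, -1.42230771e-03,
       -1.15813371e-03, -5.53607803e-04,  2.06435654e-03]), 'tau': array([ 3.00563217e-03, -6.56840372e+01,  1.33736931e+00, -4.04109621e+01,
       -5.95607841e-02,  4.17406484e-02,  1.13900985e-04]), 'tool_pos': array([0.26358702, 0.59378333, 0.23587744]), 'eef_rot': array([ 0.59245953, -0.38572055,  0.59315585,  0.38519801]), 'contact_force': array([-0.47597056,  0.90812251,  0.43668379]), 'torque': array([-0.02522029,  0.01847815, -0.03884169]), 'opening': 1.0012211360349634} 0.014
```

View pics/side0.png

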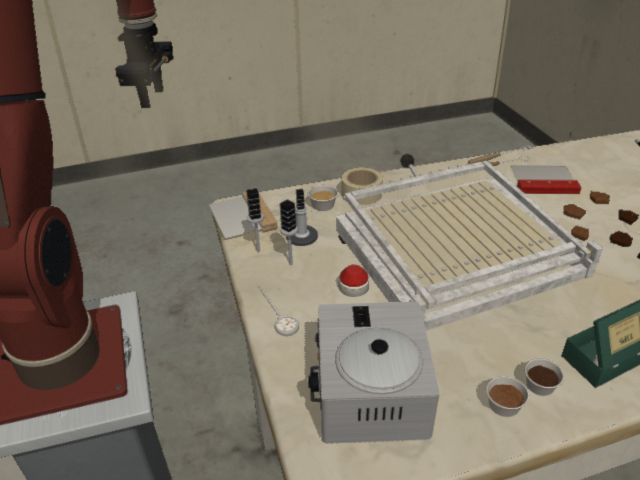

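View pics/top0.png

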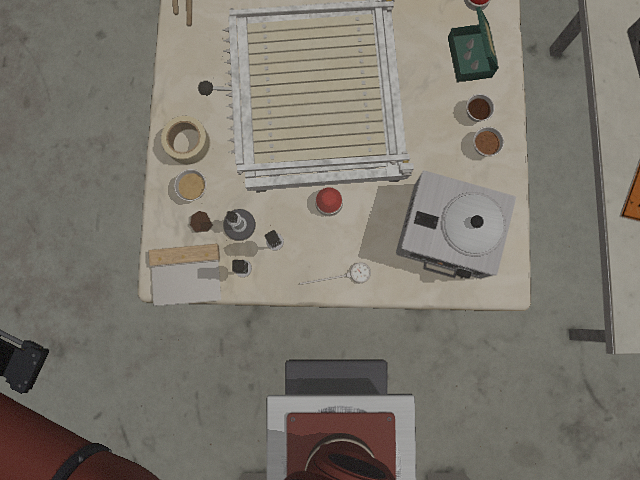

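View pics/wrist0.png

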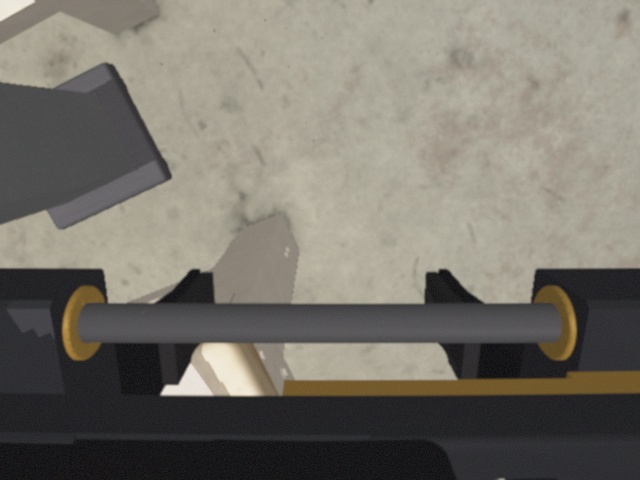

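```bash
python3 - <<'E'
import cv2,numpy as np
a=cv2.imread("pics/side0.png")[170:280,225:345]; a=cv2.resize(a,None,fx=5,fy=5,interpolation=cv2.INTER_CUBIC)
b=cv2.imread("pics/top0.png")[190:310,140:300]; b=cv2.resize(b,None,fx=5,fy=5,interpolation=cv2.INTER_CUBIC)
cv2.imwrite("pics/c1.png",a);cv2.imwrite("pics/c2.png",b)
c=cv2.imread("pics/side0.png")[290:450,300:450]; cv2.imwrite("pics/c3.png",cv2.resize(c,None,fx=3.7,fy=3.7,interpolation=cv2.INTER_CUBIC))
b=cv2.imread("pics/top0.png")[160:290,385:525]; cv2.imwrite("pics/c4.png",cv2.resize(b,None,fx=4.5,fy=4.5,interpolation=cv2.INTER_CUBIC))
E
```

```text
(no output)
```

View pics/c1.png

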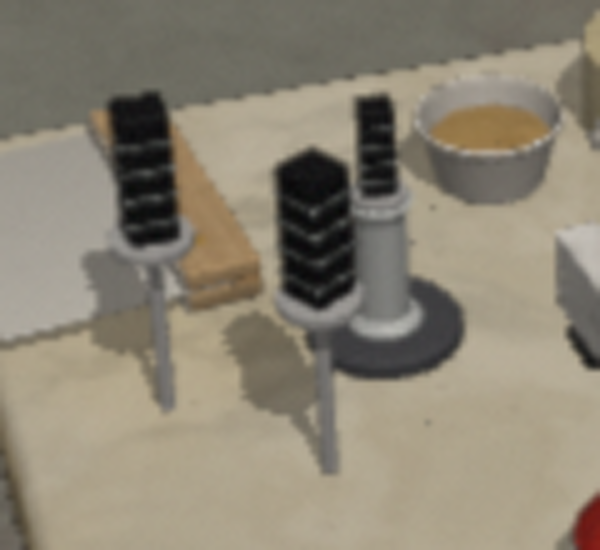

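View pics/c2.png

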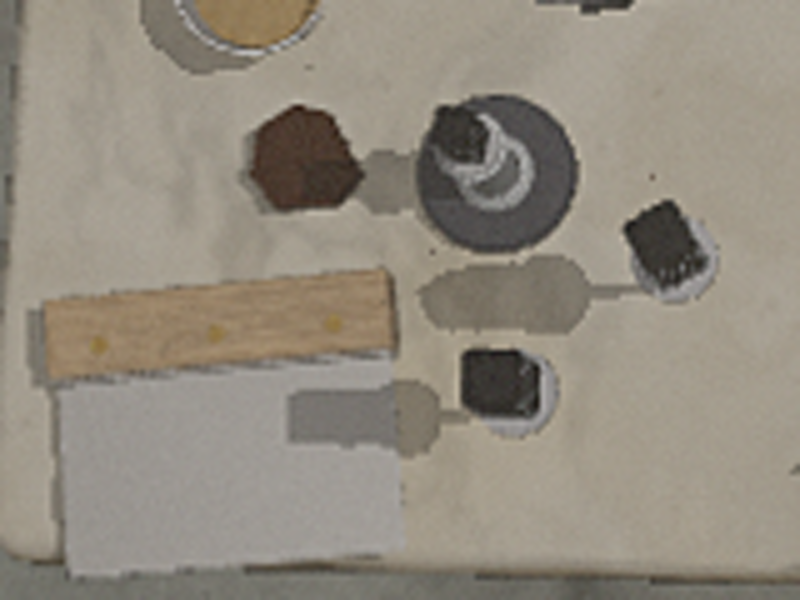

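View pics/c4.png

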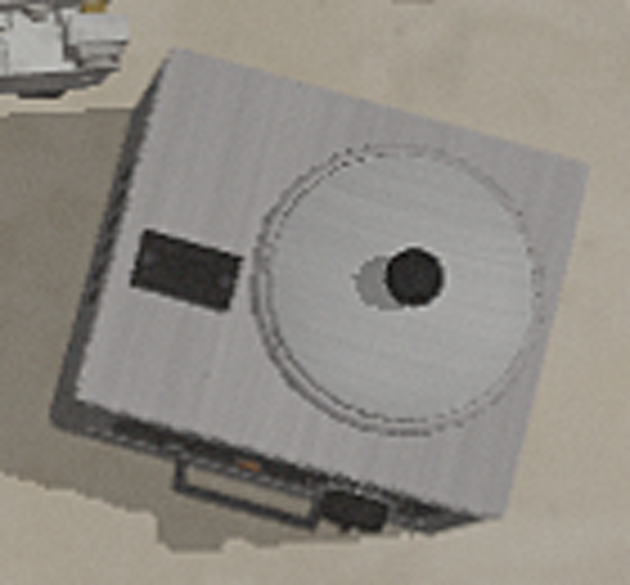

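```bash
python3 - <<'E'
from h import *
def cloud(f):
    d=load(f); v,u=np.mgrid[0:480,0:640]
    p=cv2.undistortPoints(np.stack([u,v],-1).reshape(-1,1,2).astype(float),d["K"],np.array([float(d["k1"]),0,0,0,0])).reshape(480,640,2)
    P=np.stack([p[...,0],-p[...,1],-np.ones((480,640))],-1)*d["z"][...,None]
    return d,P@d["C"][:3,:3].T+d["C"][:3,3]
for f,boxes in(("side0",dict(A=(240,185,275,255),B=(275,195,297,270),S=(297,185,320,215))),("top0",dict(S=(220,205,240,226),B=(262,228,288,252),A=(230,256,255,278)))):
    d,W=cloud(f)
    for n,(x0,y0,x1,y1) in boxes.items():
        w=W[y0:y1,x0:x1].reshape(-1,3);c=d["p"][y0:y1,x0:x1].reshape(-1,3).max(1)
        m=(w[:,2]>.05)&(c<60); w=w[m]
        if len(w): print(f,n,len(w),"zmax",np.percentile(w[:,2],[2,50,98]).round(3),"x",np.percentile(w[:,0],[3,50,97]).round(3),"y",np.percentile(w[:,1],[3,50,97]).round(3))
# slot plate
for f,b in(("top0",(410,205,440,235)),("side0",(345,300,375,330))):
    d,W=cloud(f);x0,y0,x1,y1=b
    m=(d["p"][y0:y1,x0:x1].max(2)<70).astype(np.uint8)
    n,l,st,ce=cv2.connectedComponentsWithStats(m);k=1+np.argmax(st[1:,4]);
    cs,_=cv2.findContours((l==k).astype(np.uint8),0,2); r=cv2.minAreaRect(cs[0]);print(f,st[k],r)
    q=cv2.boxPoints(r)+[x0,y0]; Q=np.array([onz(d,*p,.118) for p in q]);print(Q.round(4).tolist(),Q.mean(0).round(4), np.median(W[y0:y1,x0:x1][l==k],0).round(4))
E
```

```text
side0 A 295 zmax [0.096 0.132 0.156] x [0.407 0.418 0.428] y [0.184 0.189 0.201]
side0 B 379 zmax [0.095 0.13  0.156] x [0.461 0.472 0.487] y [0.117 0.125 0.135]
side0 S 117 zmax [0.079 0.103 0.122] x [0.516 0.523 0.529] y [0.209 0.214 0.22 ]
top0 S 67 zmax [0.087 0.121 1.234] x [0.314 0.518 0.527] y [0.024 0.22  0.23 ]
top0 B 103 zmax [0.113 0.154 0.159] x [0.458 0.468 0.482] y [0.121 0.133 0.145]
top0 A 143 zmax [0.103 0.155 0.16 ] x [0.404 0.415 0.426] y [0.188 0.197 0.209]
top0 [  4   6  25  18 276] ((15.958507537841797, 14.655601501464844), (22.15898895263672, 12.625469207763672), 14.931416511535645)
[[0.5026, -0.1489, 0.118], [0.5276, -0.1562, 0.118], [0.5156, -0.1993, 0.118], [0.4907, -0.1919, 0.118]] [ 0.5091 -0.1741  0.118 ] [ 0.511  -0.1754  0.1168]
side0 [  8   6  17  21 311] ((16.129409790039062, 16.18235206604004), (20.631359100341797, 15.415997505187988), 85.60128784179688)
[[0.5062, -0.1529, 0.118], [0.5312, -0.1586, 0.118], [0.5159, -0.2042, 0.118], [0.4919, -0.1987, 0.118]] [ 0.5113 -0.1786  0.118 ] [ 0.5149 -0.1708  0.1161]
```

```bash
python3 - <<'E'
from h import *
T,s=tool(); print(T.round(3)); d=load("wrist0"); print((np.linalg.inv(T)@d["C"]).round(4))
G=np.array([.50,.24,.26]); print("cm in tool",(T[:3,:3].T@(G-T[:3,3])*100).round(2))
E
```

```text
[[-0.    -0.914  0.406  0.264]
 [-0.001  0.406  0.914  0.594]
 [-1.    -0.    -0.001  0.236]
 [ 0.     0.     0.     1.   ]]
[[-1.700e-03  2.511e-01 -9.679e-01 -1.500e-01]
 [ 6.000e-04  9.679e-01  2.511e-01  6.840e-02]
 [ 1.000e+00 -2.000e-04 -1.800e-03  6.000e-04]
 [ 0.000e+00  0.000e+00  0.000e+00  1.000e+00]]
cm in tool [ -2.38 -35.96 -22.75]
```

Call:
servo_tool --pt "-0.5 -3 -1.7 0 0 0 -1" --pt "-1 -6.2 -3.4 0 0 0 -1" --pt "-1.5 -9.3 -5.1 0 0 0 -1" --pt "-2 -12.4 -6.8 0 0 0 -1" --pt "-2.4 -15.5 -8.5 0 0 0 -1" --grip_force 20

```text
clock: 0.57
tool_pos: [0.3717, 0.4519, 0.2607]
eef_rot: [0.593, -0.385, 0.593, 0.385]
contact_force: [0.2, 0.1, 0.3]
opening: 1.003
```

Call:
servo_tool --pt "0 -3.1 -1.7 0 0 0 -1" --pt "0 -6.2 -3.4 0 0 0 -1" --pt "0 -9.3 -5.1 0 0 0 -1" --pt "0 -12.4 -6.8 0 0 0 -1" --pt "0 -15.5 -8.5 0 0 0 -1"

```text
clock: 0.98
tool_pos: [0.4788, 0.3113, 0.2605]
eef_rot: [0.593, -0.385, 0.593, 0.385]
contact_force: [0.9, 1.3, -0.6]
opening: 1.001
```

Call:
servo_tool --pt "0 -3 -1.7 0 0 0 -1" --pt "0 -6 -3.4 0 0 0 -1" --pt "0 -9 -5.1 0 0 0 -1" --pt "0 -11.7 -6.9 0 0 0 -1" --pt "0 -11.7 -6.9 0 0 0 -1"

```text
clock: 1.4
tool_pos: [0.5604, 0.1945, 0.2605]
eef_rot: [0.594, -0.384, 0.595, 0.381]
contact_force: [-0.3, -1.5, 0.6]
opening: 1.0
```

```bash
python3 - <<'E'
from h import *
d=snap("wrist","wrist1");T,s=tool();print(s["clock"],T.round(3),s["contact_force"],s["joints"].round(2))
for p in ((.52,.218,.122),(.416,.197,.158),(.472,.13,.158)): print(proj(d,p).round(0))
E
```

```text
1.45 [[ 0.    -0.911  0.412  0.559]
 [-0.002  0.412  0.911  0.198]
 [-1.    -0.001 -0.001  0.26 ]
 [ 0.     0.     0.     1.   ]] [-0.01337502  0.63608525  0.57243551] [-0.71  0.21  0.34  1.59 -0.07  1.36  0.79]
[325. 156.   1.]
[212.   3.   1.]
[156. 149.   1.]
```

View pics/wrist1.png

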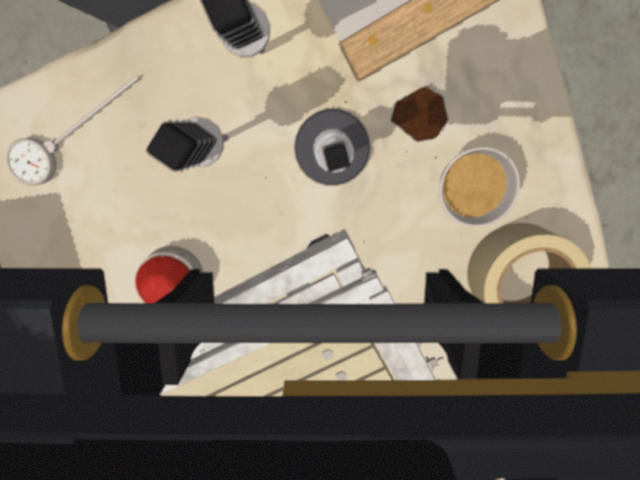

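```bash
python3 - <<'E'
from h import *
d=load("wrist1"); x0,y0,x1,y1=285,100,385,190
c=d["p"][y0:y1,x0:x1]; cv2.imwrite("pics/c5.png",cv2.resize(c,None,fx=6,fy=6,interpolation=cv2.INTER_CUBIC))
m=(c.max(2)<35).astype(np.uint8);n,l,st,ce=cv2.connectedComponentsWithStats(m)
for i in range(1,n):
    if st[i,4]>40: print(st[i],ce[i]+[x0,y0])
z=d["z"][y0:y1,x0:x1]
# top face: points with height near .122
P=[];
for v in range(y0,y1):
    for u in range(x0,x1):
        p=pt(d,u,v)
        if p[2]>.112 and p[2]<.135: P.append(p)
P=np.array(P);print(len(P),np.median(P,0).round(4))
r=cv2.minAreaRect((P[:,:2]*1000).astype(np.float32));print(r,cv2.boxPoints(r))
E
```

```text
593 [0.5241 0.2239 0.1236]
((524.542236328125, 223.85910034179688), (16.53203582763672, 16.465988159179688), 80.77530670166016) [[515.09064 217.01979]
 [531.3437  214.38017]
 [533.99384 230.69841]
 [517.7408  233.33803]]
```

View pics/c5.png

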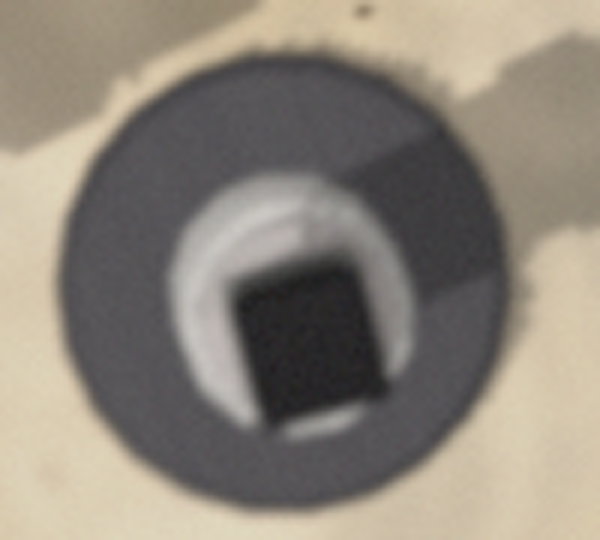

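Call:
servo_tool --pt "0 2.1 0.5 -0.1 0 0 -1" --pt "0 4.2 1.0 -0.2 0 0 -1" --pt "2 4.2 1.0 -0.264 0 0 -1" --pt "5 4.2 1.0 -0.264 0 0 -1" --pt "5 4.2 1.0 -0.264 0 0 -1"

```text
clock: 1.87
tool_pos: [0.5195, 0.2288, 0.2056]
eef_rot: [0.534, -0.46, 0.539, 0.461]
contact_force: [-0.9, -0.1, -0.8]
opening: 1.0
```

```bash
python3 - <<'E'
from h import *
d=snap("wrist","wrist2");T,s=tool();print(s["clock"],T.round(4),s["contact_force"])
print(proj(d,(.5245,.224,.122)))
G=np.array([.5245,.2239,.108]);print((T[:3,:3].T@(G-T[:3,3])*100).round(2))
snap("top","top2")
E
```

```text
1.9167 [[-0.0048 -0.9883  0.1523  0.5205]
 [-0.0026  0.1523  0.9883  0.2287]
 [-1.      0.0044 -0.0033  0.2082]
 [ 0.      0.      0.      1.    ]] [0.44645523 0.26809759 0.87616062]
[310.8252297  254.94905984   1.        ]
[10.02 -0.51 -0.38]
```

View pics/wrist2.png

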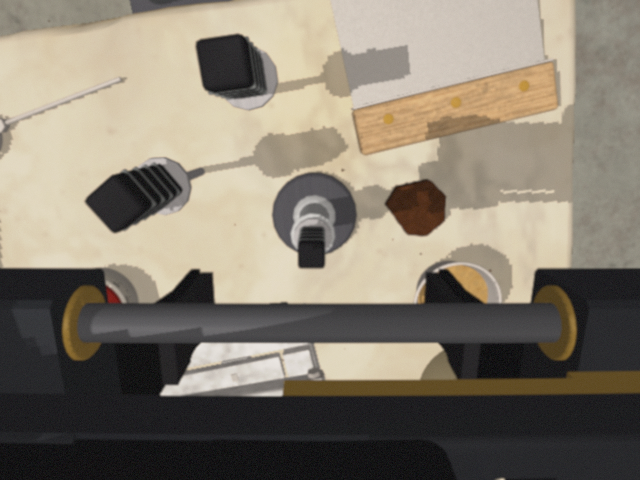

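Call:
servo_tool --pt "2 0 0 0 0 0 -1" --pt "4 0 0 0 0 0 -1" --pt "5 0 0 0 0 0 -1" --pt "5 0 0 0 0 0 -1" --pt "5 0 0 0 0 0 -1"

```text
clock: 2.38
tool_pos: [0.523, 0.2287, 0.1616]
eef_rot: [0.537, -0.46, 0.537, 0.46]
contact_force: [-0.1, 0.5, -0.0]
opening: 1.001
```

```bash
python3 - <<'E'
from h import *
T,s=tool();print(s["clock"],T.round(4),s["joint_vel"].round(3))
G=np.array([.5245,.2239,.108]);print((T[:3,:3].T@(G-T[:3,3])*100).round(2))
E
```

```text
2.3833 [[ 3.000e-04 -9.882e-01  1.535e-01  5.230e-01]
 [ 1.000e-04  1.535e-01  9.882e-01  2.287e-01]
 [-1.000e+00 -3.000e-04  2.000e-04  1.616e-01]
 [ 0.000e+00  0.000e+00  0.000e+00  1.000e+00]] [ 0.    -0.014  0.003 -0.015  0.001  0.001  0.002]
[ 5.36 -0.22 -0.46]
```

Call:
servo_tool --pt "0 -0.2 -0.45 0 0 0 -1" --pt "2 -0.2 -0.45 0 0 0 -1" --pt "4 -0.2 -0.45 0 0 0 -1" --pt "5.35 -0.2 -0.45 0 0 0 -1" --pt "5.35 -0.2 -0.45 0 0 0 -1"

```text
clock: 2.8
tool_pos: [0.5232, 0.223, 0.1057]
eef_rot: [0.536, -0.46, 0.538, 0.46]
contact_force: [-0.7, 1.1, 0.6]
opening: 0.998
```

```bash
python3 - <<'E'
from h import *
T,s=tool();print(s["clock"],T[:3,3].round(4),s["contact_force"].round(2))
snap("side","side3");c=load("side3")["p"][130:290,200:400];cv2.imwrite("pics/c6.png",cv2.resize(c,None,fx=3.7,fy=3.7,interpolation=cv2.INTER_CUBIC))
E
```

```text
2.8 [0.5232 0.223  0.1057] [-0.66  1.08  0.61]
```

View pics/c6.png

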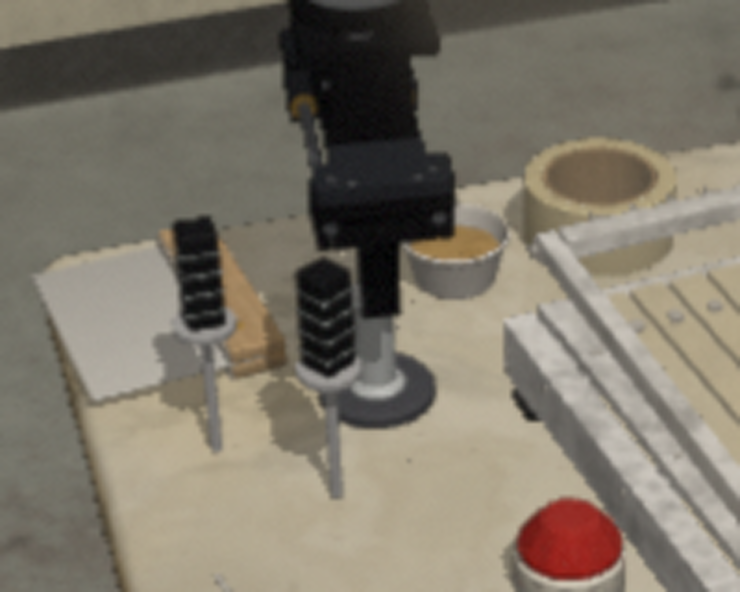

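Call:
servo_tool --pt "0 0 0 0 0 0 0.5" --pt "0 0 0 0 0 0 1" --pt "0 0 0 0 0 0 1" --pt "0 0 0 0 0 0 1" --pt "0 0 0 0 0 0 1" --grip_force 40

```text
clock: 3.27
tool_pos: [0.5243, 0.2239, 0.1077]
eef_rot: [0.537, -0.46, 0.537, 0.46]
contact_force: [0.0, 0.3, 0.2]
opening: 0.705
```

Call:
servo_tool --pt "0 0 0 0 0 0 1" --pt "0 0 0 0 0 0 1"

```text
clock: 3.43
tool_pos: [0.524, 0.2238, 0.1071]
eef_rot: [0.537, -0.46, 0.537, 0.46]
contact_force: [0.3, 0.7, -0.7]
opening: 0.56
```

```bash
python3 - <<'E'
from h import *
T,s=tool();print(s["clock"],T[:3,3].round(4),s["eef_rot"].round(4),s["contact_force"].round(2),s["torque"].round(2),s["opening"]*87)
E
```

```text
3.4333 [0.524  0.2238 0.1071] [ 0.537  -0.4601  0.5369  0.4601] [ 0.33  0.74 -0.74] [ 0.02  0.04 -0.01] 48.7046342771588
```

Call:
servo_tool --pt "0 0 0 0 0 0 1" --pt "0 0 0 0 0 0 1" --pt "0 0 0 0 0 0 1" --pt "0 0 0 0 0 0 1" --pt "0 0 0 0 0 0 1"

```text
clock: 3.85
tool_pos: [0.5239, 0.2238, 0.107]
eef_rot: [0.537, -0.46, 0.537, 0.46]
contact_force: [0.3, 0.1, -0.1]
opening: 0.18
```

Call:
servo_tool --pt "0 0 0 0 0 0 1" --pt "0 0 0 0 0 0 1" --pt "0 0 0 0 0 0 1" --pt "0 0 0 0 0 0 1"

```text
clock: 4.18
tool_pos: [0.524, 0.2237, 0.107]
eef_rot: [0.537, -0.46, 0.537, 0.46]
contact_force: [-0.2, 0.2, -0.5]
opening: 0.182
```

```bash
python3 - <<'E'
from h import *
T,s=tool();print(s["clock"],T[:3,3].round(4),s["eef_rot"].round(4),s["contact_force"].round(2),s["torque"].round(2),s["opening"]*87)
E
```

```text
4.1833 [0.524  0.2237 0.107 ] [ 0.5369 -0.4601  0.537   0.4601] [-0.18  0.2  -0.54] [-0.09  0.05  0.03] 15.820497212041701
```

Call:
servo_tool --pt "-1.5 0 0 0 0 0 1" --pt "-4 0 0 0 0 0 1" --pt "-7 0 0 0 0 0 1" --pt "-10 0 0 0 0 0 1" --pt "-13 0 0 0 0 0 1"

```text
clock: 4.6
tool_pos: [0.5237, 0.2236, 0.2383]
eef_rot: [0.537, -0.46, 0.537, 0.46]
contact_force: [0.8, 0.9, -1.1]
opening: 0.179
```

Call:
servo_tool --pt "-2 0 0 0 0 0 1" --pt "-4 0 0 0 0 0 1" --pt "-4 0 0 0 0 0 1" --pt "-4 0 0 0 0 0 1"

```text
clock: 4.93
tool_pos: [0.5244, 0.224, 0.2779]
eef_rot: [0.538, -0.46, 0.536, 0.46]
contact_force: [-0.4, 0.4, -0.3]
opening: 0.177
```

```bash
python3 - <<'E'
from h import *
T,s=tool();print(s["clock"],T.round(4),s["contact_force"].round(2),s["opening"]*87)
d=snap("wrist","wrist4"); print(proj(d,T[:3,3]-[0,0,.095]))
d=snap("side","side4"); print(proj(d,T[:3,3]-[0,0,.095]))
c=load("wrist4")["p"][120:300,220:420];c2=load("side4")["p"][60:240,200:400];cv2.imwrite("pics/c7.png",cv2.resize(np.hstack([c,c2]),None,fx=2,fy=2,interpolation=cv2.INTER_CUBIC))
E
```

```text
4.9333 [[ 0.0017 -0.9882  0.1532  0.5244]
 [ 0.0011  0.1532  0.9882  0.224 ]
 [-1.     -0.0015  0.0014  0.2779]
 [ 0.      0.      0.      1.    ]] [-0.45  0.42 -0.26] 15.364707597504957
[316.84485158 239.17920814   1.        ]
[297.80600845 163.67719572   1.        ]
```

View pics/c7.png

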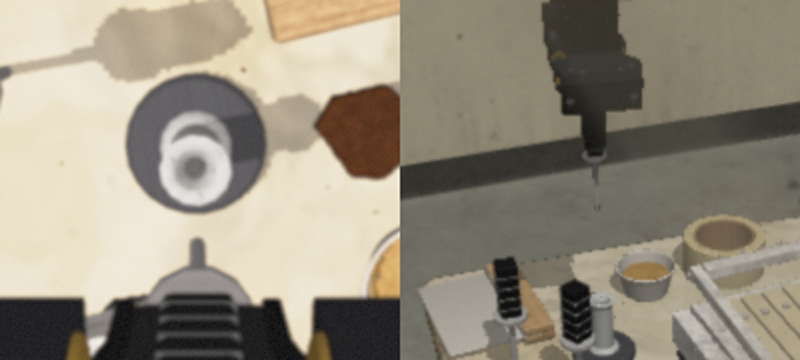

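Call:
servo_tool --pt "0 -0.3 -2.7 0 0 0 1" --pt "0 -0.6 -6 0 0 0 1" --pt "0 -1.0 -9.6 0 0 0 1" --pt "0 -1.5 -13.2 0 0 0 1" --pt "0 -2.0 -16.8 0 0 0 1"

```text
clock: 5.45
tool_pos: [0.517, 0.0531, 0.2757]
eef_rot: [0.536, -0.46, 0.538, 0.461]
contact_force: [0.8, -0.6, 0.2]
opening: 0.176
```

Call:
servo_tool --pt "0 -0.5 -3.6 0 0 0 1" --pt "0 -1 -7.2 0 0 0 1" --pt "0 -1.5 -10.8 0 0 0 1" --pt "0 -2 -14.4 0 0 0 1" --pt "0 -2.2 -17.5 0 0 0 1"

```text
clock: 5.87
tool_pos: [0.512, -0.1241, 0.2759]
eef_rot: [0.537, -0.46, 0.538, 0.46]
contact_force: [0.5, -0.9, -0.7]
opening: 0.182
```

Call:
servo_tool --pt "0 -0.2 -2 0 0 0 1" --pt "0 -0.5 -4 0 0 0 1" --pt "0 -0.5 -5.4 0 0 0 1" --pt "0 -0.5 -5.4 0 0 0 1" --pt "0 -0.5 -5.4 0 0 0 1"

```text
clock: 6.28
tool_pos: [0.509, -0.176, 0.276]
eef_rot: [0.537, -0.459, 0.538, 0.46]
contact_force: [-0.6, 0.4, -1.0]
opening: 0.182
```

```bash
python3 - <<'E'
from h import *
T,s=tool();print(s["clock"],T.round(4),s["contact_force"].round(2),s["joint_vel"].round(3))
d=snap("wrist","wrist5"); print(proj(d,T[:3,3]-[0,0,.095]),proj(d,(.51,-.176,.118)))
x0,y0=240,130
c=d["p"][y0:310,x0:440];cv2.imwrite("pics/c8.png",cv2.resize(c,None,fx=3.3,fy=3.3,interpolation=cv2.INTER_CUBIC))
E
```

```text
6.2833 [[-1.800e-03 -9.879e-01  1.549e-01  5.090e-01]
 [ 1.000e-04  1.549e-01  9.879e-01 -1.760e-01]
 [-1.000e+00  1.800e-03 -2.000e-04  2.760e-01]
 [ 0.000e+00  0.000e+00  0.000e+00  1.000e+00]] [-0.57  0.43 -1.01] [-0.022 -0.004 -0.03  -0.003 -0.008  0.002 -0.009]
[317.09442033 239.69985221   1.        ] [317.47468511 218.54342634   1.        ]
```

View pics/c8.png

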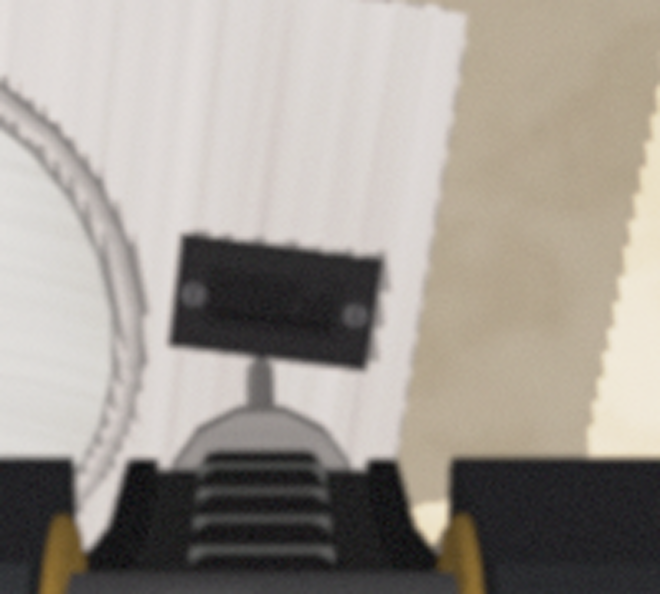

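```bash
python3 - <<'E'
from h import *
d=load("wrist5"); g=d["p"].max(2)
x0,y0,x1,y1=285,195,365,243
m=(g[y0:y1,x0:x1]<75).astype(np.uint8)
n,l,st,ce=cv2.connectedComponentsWithStats(m);k=1+np.argmax(st[1:,4]);l=(l==k).astype(np.uint8)
l=cv2.morphologyEx(l,cv2.MORPH_CLOSE,np.ones((7,7)))
l=cv2.morphologyEx(l,cv2.MORPH_OPEN,np.ones((9,9)))
cs,_=cv2.findContours(l,0,2);c=max(cs,key=cv2.contourArea);r=cv2.minAreaRect(c);print(r)
q=cv2.boxPoints(r)+[x0,y0]
Q=np.array([onz(d,*p,.118) for p in q]);ct=Q.mean(0)
print(q,Q.round(4)[:,:2],ct.round(4)); e=Q-np.roll(Q,1,0);print(np.linalg.norm(e,axis=1),np.degrees(np.arctan2(e[:,1],e[:,0])))
sc=[onz(d,240+u/3.3,130+v/3.3,.118) for u,v in((194,294),(356,316))];print("screws",np.array(sc).round(4),np.mean(sc,0).round(4))
t=onz(d,240+261/3.3,130+358/3.3,.181+.0025);print("tip",t.round(4))
T,s=tool();R_=T[:3,:3]
for C in(ct,np.mean(sc,0)):
    print("delta cm",(R_.T@((C-t)*[1,1,0])*100).round(2))
E
```

```text
((37.73999786376953, 27.31999969482422), (58.97269821166992, 34.93107223510742), 8.130102157592773)
[[291.08000183 235.44000244]
 [296.02000427 200.86000156]
 [354.3999939  209.19999695]
 [349.45999146 243.77999878]] [[ 0.5199 -0.1978]
 [ 0.4943 -0.1896]
 [ 0.5072 -0.1477]
 [ 0.5332 -0.155 ]] [ 0.5136 -0.1725  0.118 ]
[0.04483787 0.02686059 0.04390756 0.02701467] [-107.32404011  162.35154682   72.86294788  -15.67278313]
screws [[ 0.5082 -0.1899  0.118 ]
 [ 0.519  -0.1542  0.118 ]] [ 0.5136 -0.1721  0.118 ]
tip [ 0.5077 -0.1746  0.1835]
delta cm [-0.   -0.55  0.29]
delta cm [-0.   -0.55  0.34]
```

Call:
servo_tool --pt "0 -0.3 0.32 0 0 0 1" --pt "2 -0.3 0.32 0 0 0 1" --pt "4.5 -0.3 0.32 0 0 0 1" --pt "4.5 -0.3 0.32 0 0 0 1" --pt "4.5 -0.3 0.32 0 0 0 1"

```text
clock: 6.75
tool_pos: [0.5127, -0.1717, 0.2314]
eef_rot: [0.536, -0.46, 0.537, 0.461]
contact_force: [0.2, -0.4, -0.2]
opening: 0.181
```

```bash
python3 - <<'E'
from h import *
T,s=tool();print(s["clock"],T.round(4)[:3,3],s["contact_force"].round(2),s["joint_vel"].round(3))
d=snap("wrist","wrist6"); print(proj(d,T[:3,3]-[0,0,.095]))
x0,y0=260,170
c=d["p"][y0:310,x0:400];c=cv2.convertScaleAbs(c,alpha=2);cv2.imwrite("pics/c9.png",cv2.resize(c,None,fx=4,fy=4,interpolation=cv2.INTER_CUBIC))
e=snap("side","side6");cv2.imwrite("pics/c10.png",cv2.resize(cv2.convertScaleAbs(e["p"][220:340,310:430],alpha=2),None,fx=5,fy=5,interpolation=cv2.INTER_CUBIC));print(proj(e,T[:3,3]-[0,0,.095]))
E
```

```text
6.75 [ 0.5127 -0.1717  0.2314] [ 0.23 -0.43 -0.18] [ 0.004 -0.02   0.01  -0.046  0.006  0.014 -0.001]
[317.08089336 239.82701403   1.        ]
[360.64639244 304.72509779   1.        ]
```

View pics/c9.png

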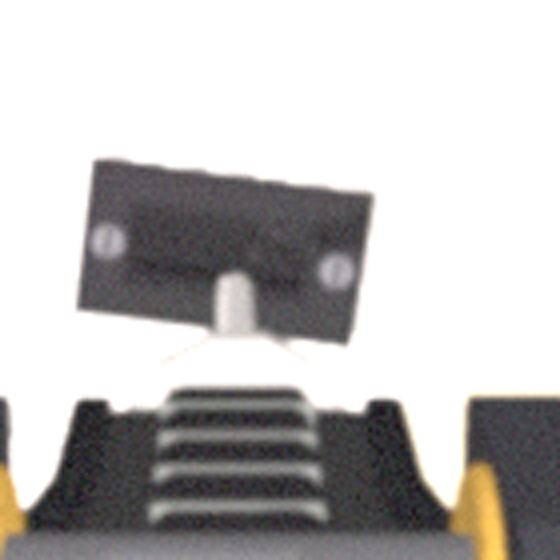

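View pics/c10.png

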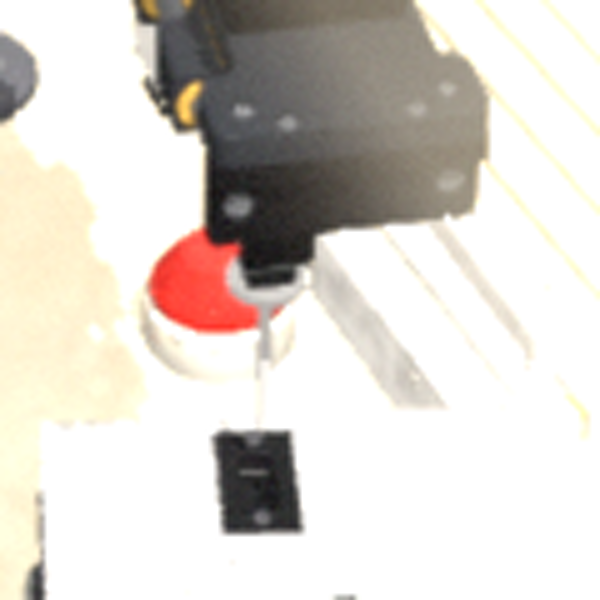

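```bash
python3 - <<'E'
from h import *
d=load("wrist6");T,s=tool();R_=T[:3,:3]
ty=R_[:,1]
sc=np.mean([onz(d,260+u/4,170+v/4,.118) for u,v in((108,241),(336,271))],0)
t=onz(d,260+234.5/4,170+272/4,.1364+.0018)-.0024*ty
co=np.array([onz(d,260+u/4,170+v/4,.118) for u,v in((93,160),(373,194),(348,345),(79,308))]);
print(sc,t,co.round(4),co.mean(0)); print((R_.T@((sc-t)*[1,1,0])*100).round(2),(R_.T@((co.mean(0)-t)*[1,1,0])*100).round(2))
a=co[1]-co[0];print(np.degrees(np.arctan2(a[1],a[0])))
E
```

```text
[ 0.51367225 -0.17284578  0.118     ] [ 0.51355443 -0.17085271  0.13820231] [[ 0.4949 -0.1908  0.118 ]
 [ 0.5072 -0.1474  0.118 ]
 [ 0.5317 -0.1548  0.118 ]
 [ 0.5188 -0.1973  0.118 ]] [ 0.51314414 -0.1725589   0.118     ]
[ 0.   -0.04 -0.2 ] [-0.    0.01 -0.17]
74.22763668546901
```

Call:
servo_tool --pt "0 0 -0.18 0 0 0 1" --pt "0.8 0 -0.18 0 0 0 1" --pt "1.3 0 -0.18 0 0 0 1" --pt "1.5 0 -0.18 0 0 0 1" --pt "1.5 0 -0.18 0 0 0 1"

```text
clock: 7.27
tool_pos: [0.5124, -0.1747, 0.2163]
eef_rot: [0.537, -0.46, 0.537, 0.46]
contact_force: [0.4, -0.3, -1.1]
opening: 0.18
```

Call:
servo_tool --pt "0.2 0 0 0 0 0 1" --pt "0.4 0 0 0 0 0 1" --pt "0.6 0 0 0 0 0 1" --pt "0.6 0 0 0 0 0 1"

```text
clock: 7.6
tool_pos: [0.5126, -0.1747, 0.2107]
eef_rot: [0.537, -0.46, 0.537, 0.46]
contact_force: [0.6, -0.0, -0.3]
opening: 0.181
```

Call:
servo_tool --pt "0.2 0 0 0 0 0 1" --pt "0.4 0 0 0 0 0 1" --pt "0.6 0 0 0 0 0 1" --pt "0.6 0 0 0 0 0 1"

```text
clock: 7.93
tool_pos: [0.5126, -0.1747, 0.2046]
eef_rot: [0.537, -0.46, 0.537, 0.46]
contact_force: [-0.5, 0.1, -0.5]
opening: 0.177
```

```bash
python3 - <<'E'
from h import *
T,s=tool();print(s["clock"],T.round(4)[:3],s["contact_force"].round(2),s["torque"].round(3))
d=snap("wrist","wrist7")
x0,y0=260,170
c=d["p"][y0:310,x0:400];c=cv2.convertScaleAbs(c,alpha=2);cv2.imwrite("pics/c11.png",cv2.resize(c,None,fx=4,fy=4,interpolation=cv2.INTER_CUBIC))
E
```

```text
7.9333 [[-6.000e-04 -9.882e-01  1.531e-01  5.126e-01]
 [-0.000e+00  1.531e-01  9.882e-01 -1.747e-01]
 [-1.000e+00  5.000e-04 -1.000e-04  2.046e-01]] [-0.48  0.08 -0.52] [ 0.036 -0.01  -0.021]
```

View pics/c11.png

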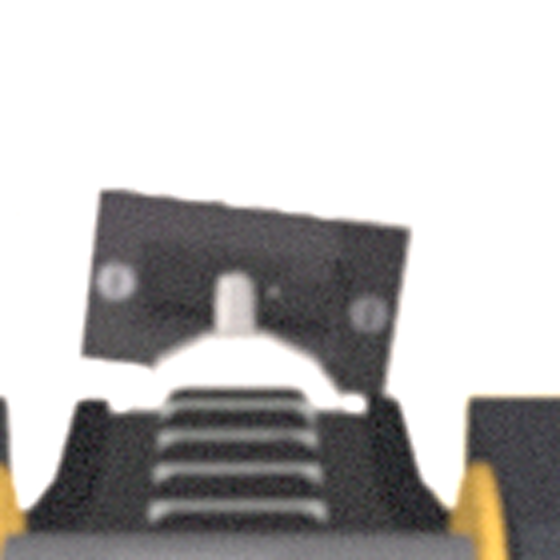

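Call:
servo_tool --pt "0.2 0 0 0 0 0 1" --pt "0.4 0 0 0 0 0 1" --pt "0.6 0 0 0 0 0 1" --pt "0.7 0 0 0 0 0 1"

```text
clock: 8.32
tool_pos: [0.5127, -0.1748, 0.1977]
eef_rot: [0.537, -0.46, 0.537, 0.46]
contact_force: [0.1, 0.6, -0.5]
opening: 0.181
```

Call:
servo_tool --pt "0.1 0 0 0 0 0 1" --pt "0.2 0 0 0 0 0 1" --pt "0.3 0 0 0 0 0 1" --pt "0.3 0 0 0 0 0 1"

```text
clock: 8.65
tool_pos: [0.5127, -0.1748, 0.1949]
eef_rot: [0.537, -0.46, 0.537, 0.46]
contact_force: [-0.9, -0.4, -1.1]
opening: 0.181
```

Call:
servo_tool --pt "0.1 0 0 0 0 0 1" --pt "0.1 0 0 0 0 0 1"

```text
clock: 8.82
tool_pos: [0.5127, -0.1748, 0.1939]
eef_rot: [0.537, -0.46, 0.537, 0.46]
contact_force: [0.2, 0.5, -0.1]
opening: 0.183
```

Call:
servo_tool --pt "0.1 0 0 0 0 0 1" --pt "0.1 0 0 0 0 0 1"

```text
clock: 8.98
tool_pos: [0.5127, -0.1748, 0.1929]
eef_rot: [0.537, -0.46, 0.537, 0.46]
contact_force: [0.9, -0.1, -1.4]
opening: 0.182
```

Call:
servo_tool --pt "0.1 0 0 0 0 0 1" --pt "0.1 0 0 0 0 0 1"

```text
clock: 9.15
tool_pos: [0.5127, -0.1748, 0.1919]
eef_rot: [0.537, -0.46, 0.537, 0.46]
contact_force: [-0.1, -0.3, -1.3]
opening: 0.176
```

Call:
servo_tool --pt "0.1 0 0 0 0 0 1" --pt "0.1 0 0 0 0 0 1"

```text
clock: 9.32
tool_pos: [0.5128, -0.1746, 0.1909]
eef_rot: [0.537, -0.46, 0.537, 0.46]
contact_force: [0.8, 0.4, -0.6]
opening: 0.182
```

Call:
servo_tool --pt "0.1 0 0 0 0 0 1" --pt "0.1 0 0 0 0 0 1"

```text
clock: 9.48
tool_pos: [0.5128, -0.1746, 0.1899]
eef_rot: [0.537, -0.46, 0.537, 0.46]
contact_force: [-0.1, -0.2, -1.0]
opening: 0.183
```

Call:
servo_tool --pt "0.1 0 0 0 0 0 1" --pt "0.1 0 0 0 0 0 1"

```text
clock: 9.65
tool_pos: [0.5128, -0.1746, 0.1889]
eef_rot: [0.537, -0.46, 0.537, 0.46]
contact_force: [0.6, 1.5, -0.3]
opening: 0.179
```

Call:
servo_tool --pt "0.1 0 0 0 0 0 1" --pt "0.1 0 0 0 0 0 1"

```text
clock: 9.82
tool_pos: [0.5128, -0.1747, 0.1879]
eef_rot: [0.537, -0.46, 0.537, 0.46]
contact_force: [1.5, 1.6, -1.1]
opening: 0.181
```

Call:
servo_tool --pt "0.1 0 0 0 0 0 1" --pt "0.1 0 0 0 0 0 1"

```text
clock: 9.98
tool_pos: [0.5128, -0.1747, 0.1869]
eef_rot: [0.537, -0.46, 0.537, 0.46]
contact_force: [1.0, 2.2, -1.3]
opening: 0.179
```

Call:
servo_tool --pt "0 0 0.1 0 0 0 1" --pt "0 0 0.1 0 0 0 1"

```text
clock: 10.15
tool_pos: [0.5128, -0.1739, 0.187]
eef_rot: [0.537, -0.46, 0.537, 0.46]
contact_force: [-1.2, 0.1, -0.3]
opening: 0.185
```

Call:
servo_tool --pt "0 -0.08 0 0 0 0 1" --pt "0 -0.08 0 0 0 0 1"

```text
clock: 10.32
tool_pos: [0.5137, -0.1741, 0.1871]
eef_rot: [0.537, -0.46, 0.537, 0.46]
contact_force: [-0.7, -0.1, -0.8]
opening: 0.18
```

```bash
python3 - <<'E'
from h import *
T,s=tool();print(s["clock"],T.round(4)[:3,3],s["contact_force"].round(2),s["torque"].round(3))
E
```

```text
10.3167 [ 0.5137 -0.1741  0.1871] [-0.67 -0.1  -0.85] [ 0.022  0.027 -0.012]
```

Call:
servo_tool --pt "0.1 0 0 0 0 0 1" --pt "0.1 0 0 0 0 0 1"

```text
clock: 10.48
tool_pos: [0.5136, -0.1741, 0.1859]
eef_rot: [0.537, -0.46, 0.537, 0.46]
contact_force: [-0.1, 0.0, -0.5]
opening: 0.179
```

Call:
servo_tool --pt "0.1 0 0 0 0 0 1" --pt "0.1 0 0 0 0 0 1"

```text
clock: 10.65
tool_pos: [0.5136, -0.174, 0.1849]
eef_rot: [0.537, -0.46, 0.537, 0.46]
contact_force: [-0.7, -1.0, -1.8]
opening: 0.177
```

Call:
servo_tool --pt "0.1 0 0 0 0 0 1" --pt "0.1 0 0 0 0 0 1"

```text
clock: 10.82
tool_pos: [0.5138, -0.174, 0.1843]
eef_rot: [0.537, -0.46, 0.537, 0.46]
contact_force: [-0.8, -0.2, 3.2]
opening: 0.178
```

Call:
servo_tool --pt "0.1 0 0 0 0 0 1" --pt "0.1 0 0 0 0 0 1"

```text
clock: 10.98
tool_pos: [0.514, -0.1741, 0.1837]
eef_rot: [0.537, -0.46, 0.537, 0.46]
contact_force: [-0.8, -0.1, 6.8]
opening: 0.18
```

Call:
servo_tool --pt "0.1 0 0 0 0 0 1" --pt "0.1 0 0 0 0 0 1"

```text
clock: 11.15
tool_pos: [0.5141, -0.1741, 0.1828]
eef_rot: [0.537, -0.46, 0.537, 0.46]
contact_force: [-1.0, -0.0, 7.3]
opening: 0.177
```

Call:
servo_tool --pt "0.1 0 0 0 0 0 1" --pt "0.1 0 0 0 0 0 1"

```text
clock: 11.32
tool_pos: [0.5142, -0.1741, 0.1819]
eef_rot: [0.537, -0.46, 0.537, 0.46]
contact_force: [-1.6, 1.1, 7.6]
opening: 0.183
```

Call:
servo_tool --pt "0.1 0 0 0 0 0 1" --pt "0.1 0 0 0 0 0 1"

```text
clock: 11.48
tool_pos: [0.5142, -0.1741, 0.1809]
eef_rot: [0.537, -0.46, 0.537, 0.46]
contact_force: [-2.1, 0.1, 8.8]
opening: 0.183
```

Call:
servo_tool --pt "0.1 0 0 0 0 0 1" --pt "0.1 0 0 0 0 0 1"

```text
clock: 11.65
tool_pos: [0.5142, -0.1741, 0.18]
eef_rot: [0.537, -0.46, 0.537, 0.46]
contact_force: [-1.4, 0.4, 8.2]
opening: 0.183
```

Call:
servo_tool --pt "0.1 0 0 0 0 0 1" --pt "0.1 0 0 0 0 0 1"

```text
clock: 11.82
tool_pos: [0.5142, -0.1742, 0.1789]
eef_rot: [0.537, -0.46, 0.537, 0.46]
contact_force: [-1.4, -0.6, 8.4]
opening: 0.183
```

```bash
python3 - <<'E'
from h import *
e=snap("side","side8");e2=snap("top","top8");c=cv2.resize(e["p"][300:450,280:440],None,fx=2.4,fy=2.4);c2=cv2.resize(e2["p"][200:300,380:500],None,fx=3.2,fy=3.6)
cv2.imwrite("pics/c12.png",np.hstack([c[:360,:384],c2[:360]]))
print(robot.read_state()["contact_force"],robot.read_state()["clock"])
E
```

```text
[-0.9658782   0.30166696  7.39494642] 11.9167
```

View pics/c12.png

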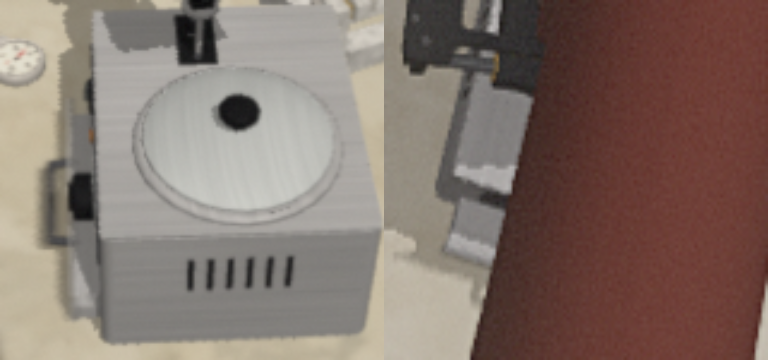

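```bash
python3 - <<'E'
from h import *
a=load("side0");b=load("side8")
c=np.hstack([cv2.resize(i["p"][350:440,285:345],None,fx=6,fy=6,interpolation=cv2.INTER_CUBIC) for i in(a,b)]);cv2.imwrite("pics/c13.png",c)
E
```

```text
(no output)
```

View pics/c13.png

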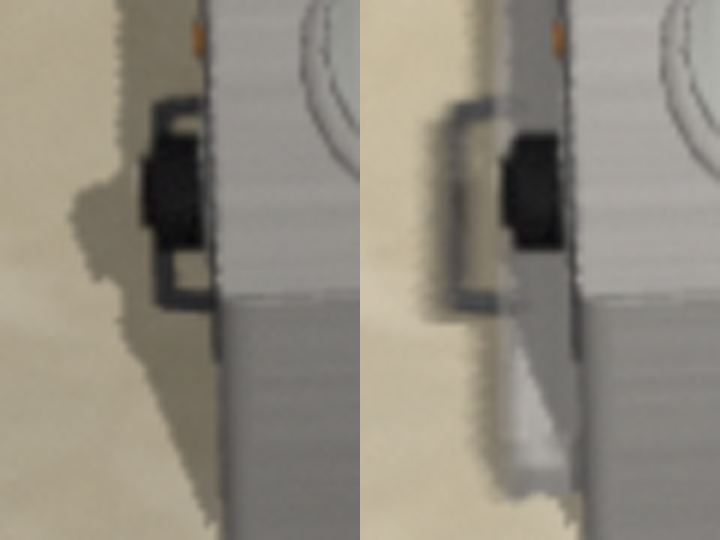

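Call:
servo_tool --pt "0 0 0 0 0 0 1" --pt "0 0 0 0 0 0 1" --pt "0 0 0 0 0 0 1" --pt "0 0 0 0 0 0 1" --pt "0 0 0 0 0 0 1"

```text
clock: 12.33
tool_pos: [0.5142, -0.1741, 0.1789]
eef_rot: [0.537, -0.46, 0.537, 0.46]
contact_force: [-0.9, -0.3, 7.9]
opening: 0.178
```

```bash
python3 - <<'E'
from h import *
b=snap("side","side9");a=load("side0")
c=cv2.resize(b["p"][350:440,285:345],None,fx=6,fy=6,interpolation=cv2.INTER_CUBIC);cv2.imwrite("pics/c14.png",c)
E
```

```text
(no output)
```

View pics/c14.png

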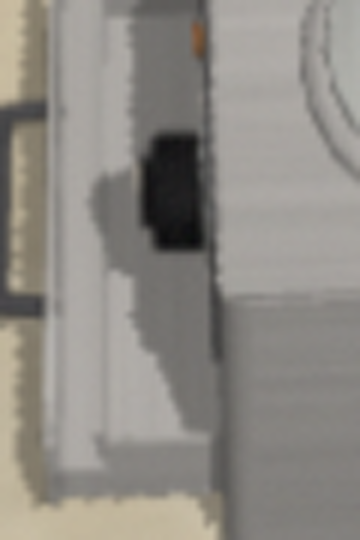

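```bash
python3 - <<'E'
from h import *
a=load("side0");b=load("side9")
f=lambda d,u,v:onz(d,285+u/6,350+v/6,.032)
p,q=f(a,163,204),f(b,3,207);print(p,q,np.linalg.norm(q-p))
E
```

```text
[ 0.41308201 -0.21856938  0.032     ] [ 0.37160356 -0.20565525  0.032     ] 0.04344233369674677
```

Call:
servo_tool --pt "0 0 0 0 0 0 1" --pt "0 0 0 0 0 0 1" --pt "0 0 0 0 0 0 1"

```text
clock: 12.63
tool_pos: [0.5142, -0.1741, 0.1789]
eef_rot: [0.537, -0.46, 0.537, 0.46]
contact_force: [-1.2, 0.4, 7.3]
opening: 0.178
```

```bash
python3 - <<'E'
from h import *
b=snap("side","side10")
print(cv2.absdiff(b["p"],load("side9")["p"])[350:440,275:345].mean())
E
```

```text
0.7762962962962963
```

Call:
servo_tool --pt "-0.5 0 0 0 0 0 1" --pt "-1.5 0 0 0 0 0 1" --pt "-2.5 0 0 0 0 0 1" --pt "-3.5 0 0 0 0 0 1" --pt "-4.5 0 0 0 0 0 1"

```text
clock: 13.1
tool_pos: [0.5137, -0.1739, 0.2242]
eef_rot: [0.537, -0.46, 0.537, 0.46]
contact_force: [-0.1, -0.2, -0.2]
opening: 0.186
```

Call:
servo_tool --pt "-2 0 0 0 0 0 1" --pt "-4 0 0 0 0 0 1" --pt "-5.5 0 0 0 0 0 1" --pt "-5.5 0 0 0 0 0 1"

```text
clock: 13.43
tool_pos: [0.515, -0.1745, 0.2818]
eef_rot: [0.538, -0.461, 0.536, 0.459]
contact_force: [0.3, 0.8, -1.1]
opening: 0.184
```

```bash
python3 - <<'E'
from h import *
T,s=tool();print(s["clock"],T.round(4)[:3],s["contact_force"].round(2))
d=snap("wrist","wrist11");x0,y0=240,130
c=np.vstack([i["p"][y0:310,x0:400] for i in(d,)]+[]);c0=load("wrist5")["p"][y0:310,x0:400];cv2.imwrite("pics/c15.png",cv2.resize(np.hstack([c0,c]),None,fx=2.5,fy=2.5,interpolation=cv2.INTER_CUBIC))
G=np.array([.524,.2237,T[2,3]]);print((T[:3,:3].T@(G-T[:3,3])*100).round(2))
E
```

```text
13.4333 [[ 5.000e-03 -9.882e-01  1.534e-01  5.150e-01]
 [-5.000e-04  1.534e-01  9.882e-01 -1.745e-01]
 [-1.000e+00 -5.000e-03  3.000e-04  2.818e-01]] [ 0.32  0.76 -1.06]
[-1.000e-02  5.220e+00  3.948e+01]
```

View pics/c15.png

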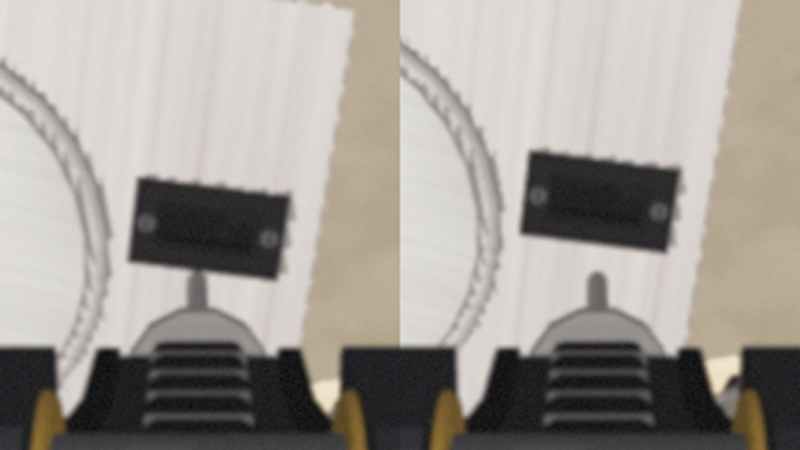

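Call:
servo_tool --pt "0 0.4 2.7 0 0 0 1" --pt "0 0.8 6 0 0 0 1" --pt "0 1.2 9.6 0 0 0 1" --pt "0 1.7 13.2 0 0 0 1" --pt "0 2.2 16.8 0 0 0 1"

```text
clock: 13.9
tool_pos: [0.517, -0.003, 0.2773]
eef_rot: [0.537, -0.46, 0.537, 0.46]
contact_force: [0.9, 0.2, -0.6]
opening: 0.176
```

Call:
servo_tool --pt "0 0.5 3.6 0 0 0 1" --pt "0 1 7.2 0 0 0 1" --pt "0 1.5 10.8 0 0 0 1" --pt "0 2 14.4 0 0 0 1" --pt "0 2.4 17.5 0 0 0 1"

```text
clock: 14.32
tool_pos: [0.5198, 0.1747, 0.277]
eef_rot: [0.536, -0.46, 0.537, 0.461]
contact_force: [1.3, 0.3, -0.0]
opening: 0.178
```

Call:
servo_tool --pt "0 0.3 2 0 0 0 1" --pt "0 0.6 4 0 0 0 1" --pt "0 0.6 5.2 0 0 0 1" --pt "0 0.6 5.2 0 0 0 1" --pt "0 0.6 5.2 0 0 0 1"

```text
clock: 14.73
tool_pos: [0.5228, 0.2239, 0.2773]
eef_rot: [0.536, -0.46, 0.537, 0.46]
contact_force: [0.6, -1.2, -0.9]
opening: 0.183
```

Call:
servo_tool --pt "0 0 0 0 0 0 1" --pt "0 0 0 0 0 0 1" --pt "0 0 0 0 0 0 1"

```text
clock: 14.98
tool_pos: [0.5231, 0.223, 0.2782]
eef_rot: [0.537, -0.46, 0.537, 0.46]
contact_force: [-0.4, 0.2, 0.1]
opening: 0.179
```

```bash
python3 - <<'E'
from h import *
T,s=tool();print(s["clock"],T.round(4)[:3],s["contact_force"].round(2))
d=snap("wrist","wrist12");x0,y0=240,130
c=d["p"][y0:310,x0:400];c0=load("wrist4")["p"][y0:310,x0:400];cv2.imwrite("pics/c16.png",cv2.resize(np.hstack([c0,c]),None,fx=2.5,fy=2.5,interpolation=cv2.INTER_CUBIC))
G=np.array([.524,.2237,.107]);print((T[:3,:3].T@(G-T[:3,3])*100).round(2))
E
```

```text
14.9833 [[ 2.000e-04 -9.879e-01  1.551e-01  5.231e-01]
 [-0.000e+00  1.551e-01  9.879e-01  2.230e-01]
 [-1.000e+00 -2.000e-04  0.000e+00  2.782e-01]] [-0.38  0.24  0.12]
[17.12 -0.07  0.08]
```

View pics/c16.png

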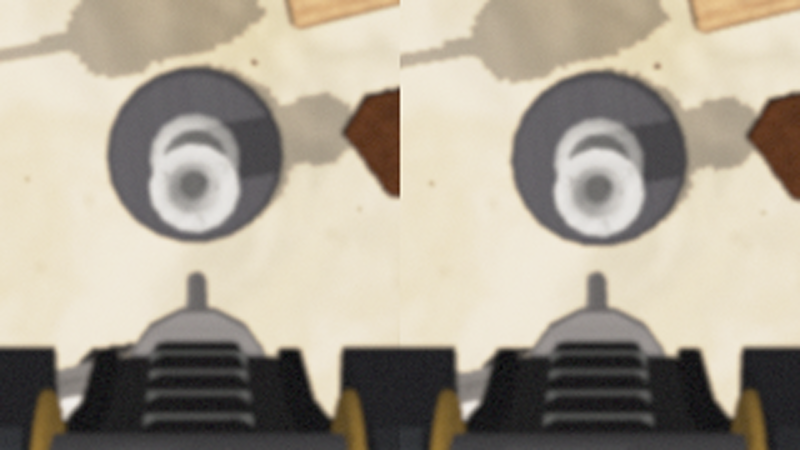

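Call:
servo_tool --pt "2 -0.07 0.08 0 0 0 1" --pt "5 -0.07 0.08 0 0 0 1" --pt "8 -0.07 0.08 0 0 0 1" --pt "9.5 -0.07 0.08 0 0 0 1" --pt "9.5 -0.07 0.08 0 0 0 1"

```text
clock: 15.45
tool_pos: [0.5218, 0.2237, 0.1794]
eef_rot: [0.535, -0.46, 0.539, 0.46]
contact_force: [-0.1, -0.2, -0.8]
opening: 0.178
```

Call:
servo_tool --pt "0.5 0 0 0 0 0 1" --pt "1 0 0 0 0 0 1" --pt "1.5 0 0 0 0 0 1" --pt "2 0 0 0 0 0 1" --pt "2 0 0 0 0 0 1"

```text
clock: 15.87
tool_pos: [0.5235, 0.225, 0.1625]
eef_rot: [0.537, -0.46, 0.537, 0.46]
contact_force: [-0.7, 0.0, -0.5]
opening: 0.181
```

Call:
servo_tool --pt "0 -0.05 -0.1 0 0 0 1" --pt "0.5 -0.05 -0.1 0 0 0 1" --pt "1.2 -0.05 -0.1 0 0 0 1" --pt "2 -0.05 -0.1 0 0 0 1" --pt "2 -0.05 -0.1 0 0 0 1"

```text
clock: 16.28
tool_pos: [0.523, 0.2235, 0.141]
eef_rot: [0.536, -0.46, 0.538, 0.46]
contact_force: [-0.7, 0.4, -1.2]
opening: 0.18
```

Call:
servo_tool --pt "0.5 0 0 0 0 0 1" --pt "1.2 0 0 0 0 0 1" --pt "2 0 0 0 0 0 1" --pt "2.7 0 0 0 0 0 1" --pt "2.7 0 0 0 0 0 1"

```text
clock: 16.7
tool_pos: [0.523, 0.2235, 0.1141]
eef_rot: [0.536, -0.46, 0.538, 0.46]
contact_force: [-0.2, 0.3, -0.4]
opening: 0.182
```

Call:
servo_tool --pt "0.2 0 0 0 0 0 1" --pt "0.4 0 0 0 0 0 1" --pt "0.6 0 0 0 0 0 1" --pt "0.6 0 0 0 0 0 1" --pt "0.6 0 0 0 0 0 1"

```text
clock: 17.12
tool_pos: [0.5241, 0.224, 0.1101]
eef_rot: [0.537, -0.46, 0.537, 0.46]
contact_force: [-0.0, 0.3, 0.5]
opening: 0.183
```

Call:
servo_tool --pt "0.1 0 0 0 0 0 1" --pt "0.1 0 0 0 0 0 1"

```text
clock: 17.28
tool_pos: [0.5241, 0.224, 0.1091]
eef_rot: [0.537, -0.46, 0.537, 0.46]
contact_force: [-0.3, -0.2, -0.8]
opening: 0.18
```

```bash
python3 - <<'E'
from h import *
T,s=tool();print(s["clock"],T.round(4)[:3],s["contact_force"].round(2))
E
```

```text
17.2833 [[ 1.000e-04 -9.882e-01  1.532e-01  5.241e-01]
 [ 1.000e-04  1.532e-01  9.882e-01  2.240e-01]
 [-1.000e+00 -1.000e-04  1.000e-04  1.091e-01]] [-0.28 -0.19 -0.76]
```

Call:
servo_tool --pt "0.1 0 0 0 0 0 1" --pt "0.15 0 0 0 0 0 1" --pt "0.15 0 0 0 0 0 1"

```text
clock: 17.53
tool_pos: [0.5239, 0.224, 0.1074]
eef_rot: [0.537, -0.46, 0.537, 0.46]
contact_force: [-0.0, 1.4, -0.8]
opening: 0.179
```

Call:
servo_tool --pt "0.1 0 0 0 0 0 1" --pt "0.1 0 0 0 0 0 1" --pt "0.1 0 0 0 0 0 1"

```text
clock: 17.78
tool_pos: [0.5241, 0.224, 0.1068]
eef_rot: [0.537, -0.46, 0.537, 0.46]
contact_force: [-1.4, 0.4, 2.3]
opening: 0.183
```

Call:
servo_tool --pt "0 0 0 0 0 0 0.5" --pt "0 0 0 0 0 0 0" --pt "0 0 0 0 0 0 -0.5" --pt "0 0 0 0 0 0 -0.5" --pt "0 0 0 0 0 0 -0.5"

```text
clock: 18.2
tool_pos: [0.524, 0.224, 0.1065]
eef_rot: [0.537, -0.46, 0.537, 0.46]
contact_force: [-0.1, -0.0, -0.0]
opening: 0.466
```

Call:
servo_tool --pt "0 0 0 0 0 0 -0.5" --pt "0 0 0 0 0 0 -0.5" --pt "0 0 0 0 0 0 -0.5" --pt "0 0 0 0 0 0 -0.5"

```text
clock: 18.53
tool_pos: [0.524, 0.224, 0.1065]
eef_rot: [0.537, -0.46, 0.537, 0.46]
contact_force: [0.0, -0.3, -0.0]
opening: 0.72
```

Call:
servo_tool --pt "-1 0 0 0 0 0 -0.5" --pt "-3 0 0 0 0 0 -0.5" --pt "-6 0 0 0 0 0 -0.5" --pt "-9 0 0 0 0 0 -0.5" --pt "-12 0 0 0 0 0 -0.5"

```text
clock: 18.95
tool_pos: [0.5238, 0.2237, 0.2287]
eef_rot: [0.537, -0.46, 0.537, 0.46]
contact_force: [0.8, 0.2, -1.1]
opening: 0.751
```

Call:
servo_tool --pt "-2 -2 0 0 0 0 -0.5" --pt "-3 -4 0 0 0 0 -0.5" --pt "-3 -4 0 0 0 0 -0.5" --pt "-3 -4 0 0 0 0 -0.5"

```text
clock: 19.28
tool_pos: [0.5643, 0.2174, 0.2574]
eef_rot: [0.538, -0.46, 0.537, 0.46]
contact_force: [-0.3, -0.5, -1.3]
opening: 0.752
```

```bash
python3 - <<'E'
from h import *
T,s=tool();print(s["clock"],T[:3,3].round(4),s["opening"],s["contact_force"])
d=snap("wrist","wrist13");e=snap("side","side13")
P=[]
for v in range(90,300):
    for u in range(260,380):
        p=pt(d,u,v)
        if .112<p[2]<.14: P.append(p)
P=np.array(P);print(len(P),np.median(P,0).round(4));r=cv2.minAreaRect((P[:,:2]*1000).astype(np.float32));print(r)
for b in ("side0",):
    a=load(b)["p"];print("diff table right",cv2.absdiff(a,e["p"])[190:340,230:420].mean())
cv2.imwrite("pics/c17.png",np.hstack([cv2.resize(d["p"][60:300,220:460],(400,400)),cv2.resize(e["p"][170:430,220:480],(400,400))]))
E
```

```text
19.2833 [0.5643 0.2174 0.2574] 0.7518222228177931 [-0.32644453 -0.49647945 -1.32980168]
596 [0.5241 0.2247 0.1235]
((524.59130859375, 224.5308380126953), (15.92638874053955, 15.780525207519531), 81.48202514648438)
diff table right 3.053906432748538
```

View pics/c17.png

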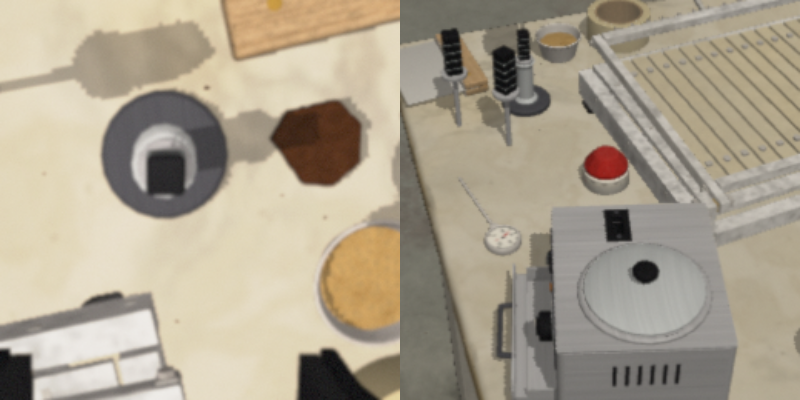

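The pin is back in its stand: handle top at z 0.1235 (0.1236 at the start), with matching xy and yaw. The tray is out and everything else is undisturbed, so I'm handing in.

```bash
python3 -c "
from station import robot
print(robot.hand_in())"
```

```text
the job is handed in; nothing more can be done
None
```

The tray is out, the release pin is back home in its stand, and I handed the job in at about 19 s of the 67 s allowed. `hand_in()` gives no verdict, so I don't have a confirmed pass.

- **Pin choice:** I took the one standing in the stand, with its 16 mm handle. The two larger pins beside it were left alone.
- **Finding the catch:** The first way down the slot met no inner skin. About 26 mm down, a side force of about 2 N showed contact with an edge. I shifted the pin about 1 mm each way and met the catch about 29 mm below the slot's mouth.
- **Pressing:** I pressed in 1 mm steps with a peak force of about 9 N, well under the 25 N limit, and held until the tray stopped moving.

**Last checks:**
- **Tray:** It measured about 43 mm out in the side picture and was at rest there. This is slightly under the nominal 45 mm stop but within the accuracy of the camera calibration.
- **Pin:** Its handle top was back at its starting height to within 0.1 mm, and within 1 mm sideways. In the last picture it stood upright and free of the gripper.
- **Bystanders:** The thermometer, timer, bark and scraper looked in place in the last pictures, judged by eye.

One disagreement along the way: the three cameras placed the slot up to about 6 mm apart. I steered by the pin tip relative to the slot in the wrist picture, and the pin went in without touching.

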